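Fetch the cookie stamp from its lidded compartment

TASK

The wooden cookie stamp (a round disc with an upright round handle) stands in one of the three lidded compartments of the organiser. Open only that compartment's lid, folding it right back, and stand the stamp upright on the floor of the shallow, empty cardboard tray to the left of the organiser; keep the other two lids shut. The opened lid may stay open.

Things in the scene. Friction and masses are not known exactly. Their poses are not given: they have to be found in the camera images.
- organiser: Light wooden box fixed to the bench, 128 (x) x 320 (y) x 58 mm without lids, three compartments along its y under hinged window lids. Origin at the centre of its underside, z up, front (lid grips) faces -x. Compartment centres x = 0, y = 105 (left), 0, -105 mm (right); inside 118 (x) x 100 (y) mm; walls and floor 5 mm. The lids' common hinge line runs along y at x = 64, z = 58.5 mm.
- lid_left (a joint): Angle (rad) of the lid over the left compartment (organiser y = 105 mm): 0 shut, grows as its front edge swings up and back, 2.7 folded right back (stop). Wooden frame round a clear solid pane, 6 mm thick, top at 64.5 mm when shut, 0.1 kg, easy hinge: let go below 1.5 it falls shut, above 1.65 it falls open to the stop.
- lid_middle (a joint): The same for the middle compartment (organiser y = 0). Each lid's grip, at the middle of its front edge, is a steel roll 14 mm thick and 28 mm long along y on a narrow web; its centre when shut is at organiser x = -78, z = 62 mm, 142 mm from the hinge line. Pinched from above by its two flat ends (fingers closing along y), it can turn between the fingers as the lid is lifted.
- lid_right (a joint): The same for the lid over the right compartment (organiser y = -105 mm), with the same grip.
- stamp: Wooden cookie stamp, about 50 g, upright in one compartment, seen through the window: disc 44 mm across, 12 mm thick, with a round handle 22 mm across on top, 43 mm high in all. Origin at the centre of its underside, z up along the handle. The other compartments hold a flat rectangular wooden mould (64 x 44 x 16 mm) and a wooden ring (58 mm across, 22 mm high).
- gift_tray: Shallow, empty, open cardboard tray to the left of the organiser (not the deeper kraft boxes at the back of the bench), fixed to the bench, 200 (x) x 150 (y) x 30 mm high, walls and floor 4 mm thick. Origin at the centre of its underside, z up.
Not all that is in view belongs to the job. Of the things shaped like the gift_tray, the cardboard one is meant.

How it is judged:
By the outcome, as a careful person would: the job done as asked, in the order asked, and still so for the second after the job is handed in, with the robot touching nothing.
It also fails if it takes over 61 s, if anything falls off the work surface, if the arm or the gripper's body presses on something with over 40 N, if the wrist force passes 120 N, or if a joint passes its speed limit or range.

ROBOT

A 7-joint arm with a two-finger parallel gripper is mounted at the origin on a cart in front of the work surface, level with it; the furniture and walls round the work are solid. World frame = base frame: x ahead of the robot, y to its left, z up, the work surface at z = 0. Lengths are in m, angles in rad, forces in N, time in s.
With the tool pointing down it reaches from about 0.4 to 0.875 m from the base axis. Payload 6.5 kg.
Tool frame: the origin (TCP) lies at the very end of the fingers, on their centre line; the grasp point (between the pads) lies 19 mm behind it; y points along the fingers, x is the direction in which the jaws open and shut, and the axes are right-handed (so a half turn about y gives the same grasp; the last joint's range is limited). The gripper opens to 88 mm and grips with 3 to 60 N. Pads are 18 mm wide; open, the fingers measure 123 mm over their backs; the gripper's body (75 mm by 187 mm) begins 45 mm behind the grasp point.
Start: joints at [1.258, 0.536, -0.004, 1.538, 0.003, 1.067, -0.071], TCP at [0.159, -0.63, 0.239] pointing down, gripper open.
Joint ranges: [-2.7, 2.7], [-0.37, 2.16], [-1.27, 1.26], [0.24, 2.4], [-1.31, 4.45], [0.19, 1.91], [-2.76, 2.76]. Speed limits (rad/s): [2.39, 2.39, 3.14, 3.14, 3.14, 3.14, 3.14].

INTERFACE

Orientations are given as [roll, pitch, yaw] about the fixed x, y, z axes, in that order (R = Rz(yaw) Ry(pitch) Rx(roll)).
In Python, from cell import arm gives the robot as it stands.
- The arm moves only by the tool step_arm, never from a script. Its argument "moves" is one flat list of numbers, 5 for each row, row after row: the finger opening in cm, from 0 to 8.81, then the shift along the tool's x, y, z in cm, then the turn about the tool's y in rad. In form: [gripper, dx, dy, dz, turn, gripper, dx, dy, dz, turn, ...]. A call has 1 to 5 rows; each row is the pose to reach, as a shift and turn from the pose commanded when the call began, along the tool's axes at that moment; what a row does not reach only later rows make up. A row lasts 1/12 s, in which the tool goes at most 41.7 mm and 7.16 degrees, less where a joint would pass 70% of its speed; a pose out of reach is approached as far as the arm can. A call with a gripper value outside its range is refused whole. The fingers move at their own pace and stop on an object; "grip_force" is the grip in N (left out, the last holds). Time passes only in rows, so rows that repeat a pose let the fingers close. It gives the time, the measured TCP pose, the force and the opening at its end, in the units of the state.
- arm.read_state(): the state, without advancing time (a new reading comes with each control period).
- arm.get_image(name): name is "side" or "top"; returns the picture (480x640x3 uint8, blue, green, red); there is no depth.
- arm.camera_params(name): a dict with "camera_matrix" (3x3 intrinsics, pixels), "world_to_cam" (4x4, takes a point from world to camera coordinates). Camera axes: x right, y up, looking along -z (the intrinsics and any distortion apply to the point x, -y, -z); pixel columns grow to the right and rows downward; lengths in m; the calibration is good to about 2 mm. A picture is of the moment at which its call begins. camera_params takes no time and is no camera call.
- arm.sign_off(): hands the job in, once; it reports no verdict.
The state is a dict: "time_s": time; "qpos": joint angles; "qd": joint speeds; "tau": joint torques, N m; "eef_pos": TCP position; "eef_rot": TCP orientation; "contact_force": force on the tool from outside, world axes, zero at the start; "ft_torque": the same for the moment, N m; "opening": finger opening in m.
Only numpy, scipy, OpenCV 4.12 (cv2) and the standard library are available. Lean on these libraries where they do the work, as an engineer would, in place of code of your own. Each camera call takes 0.05 s, during which the arm holds its last target.

## Working session

There is one attempt and no reset: what is moved stays moved. The work goes in short steps, Python scripts to look and compute and a tool call to move; the robot and the scene stay as the last step left them, time stands still between calls to the robot, and variables do not carry over. Pictures are saved under pics/ and viewed, and the job is handed in when it is done.

Besides the shell and the picture viewer there is one more tool, called as a command line: name --argument value ..., lists and objects as JSON in quotes. step_arm: Moves the arm, as the interface text tells. Its arguments: {"type":"object","properties":{"moves":{"type":"array","items":{"type":"number"}},"grip_force":{"type":"number"}},"required":["moves"]}

```bash
ls; mkdir -p pics
python3 - <<'E'
from cell import arm
import cv2
for n in("side","top"):
    cv2.imwrite(f"pics/{n}0.png",arm.get_image(n))
    p=arm.camera_params(n);print(n,p)
print(arm.read_state())
E
```

```text
pics
side {'camera_matrix': array([[503.56485405,   0.        , 319.69087947],
       [  0.        , 503.56485405, 239.24298735],
       [  0.        ,   0.        ,   1.        ]]), 'world_to_cam': array([[-0.82558743, -0.56424746,  0.00549531,  0.45579467],
       [ 0.24846712, -0.35477027,  0.90133354, -0.16440299],
       [-0.50662559,  0.74549504,  0.43309082, -0.99994935],
       [ 0.        ,  0.        ,  0.        ,  1.        ]])}
top {'camera_matrix': array([[549.69707703,   0.        , 315.7414574 ],
       [  0.        , 549.69707703, 230.19134483],
       [  0.        ,   0.        ,   1.        ]]), 'world_to_cam': array([[ 2.57231323e-02, -9.99668401e-01, -1.18716261e-03,
         7.26671535e-02],
       [ 9.96585278e-01,  2.55505548e-02,  7.85172164e-02,
        -4.96134547e-01],
       [-7.84608475e-02, -3.20281752e-03,  9.96912051e-01,
        -1.51220195e+00],
       [ 0.00000000e+00,  0.00000000e+00,  0.00000000e+00,
         1.00000000e+00]])}
{'time_s': 0.1, 'qpos': array([ 1.25775545,  0.53708222, -0.00441222,  1.53875834,  0.00259578,
        1.06728185, -0.07117536]), 'qd': array([ 1.10457699e-03, -6.49852320e-05, -1.14495243e-03, -2.25887408e-03,
       -1.10239613e-03, -2.19365225e-03, -6.30767509e-04]), 'tau': array([ 3.84208586e-03, -5.72073126e+01,  9.94770639e-01, -2.52228516e+01,
       -5.61064866e-02,  1.34503588e-02,  3.61431717e-05]), 'eef_pos': array([ 0.15866317, -0.62977854,  0.23793847]), 'eef_rot': array([-1.57091896e+00,  1.51918893e-03, -1.32388396e+00]), 'contact_force': array([-0.27911032, -0.04270281, -1.08218221]), 'ft_torque': array([0.00324087, 0.00837502, 0.06482   ]), 'opening': 0.08813851355734646}
```

View pics/side0.png

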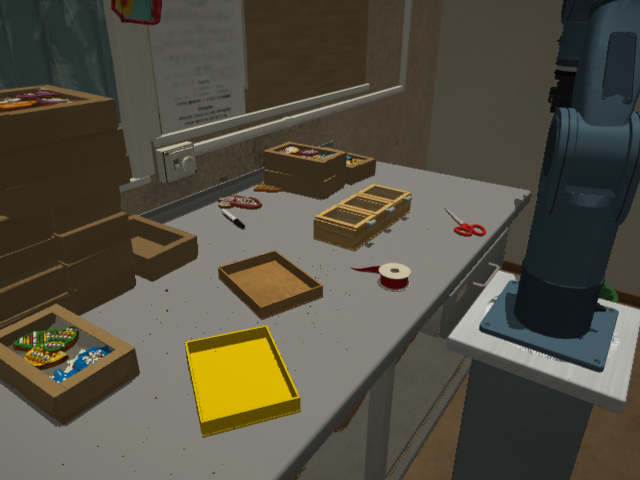

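View pics/top0.png

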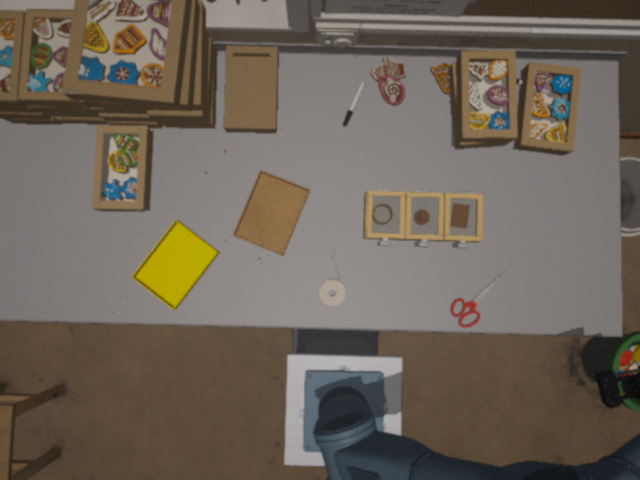

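Run:
```python
import cv2
t=cv2.imread("pics/top0.png");s=cv2.imread("pics/side0.png")
a=cv2.resize(t[175:260,350:500],None,fx=5,fy=5,interpolation=cv2.INTER_CUBIC)
cv2.imwrite("pics/top_c.png",a)
b=cv2.resize(s[170:260,300:430],None,fx=6,fy=6,interpolation=cv2.INTER_CUBIC)
cv2.imwrite("pics/side_c.png",b)
```

```text
(no output)
```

View pics/top_c.png

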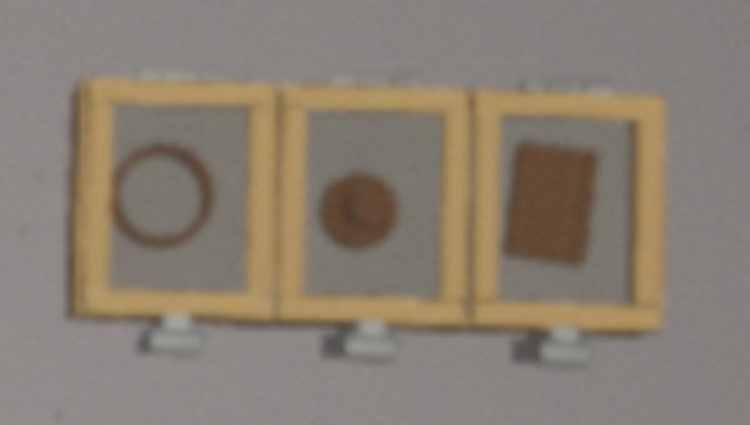

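View pics/side_c.png

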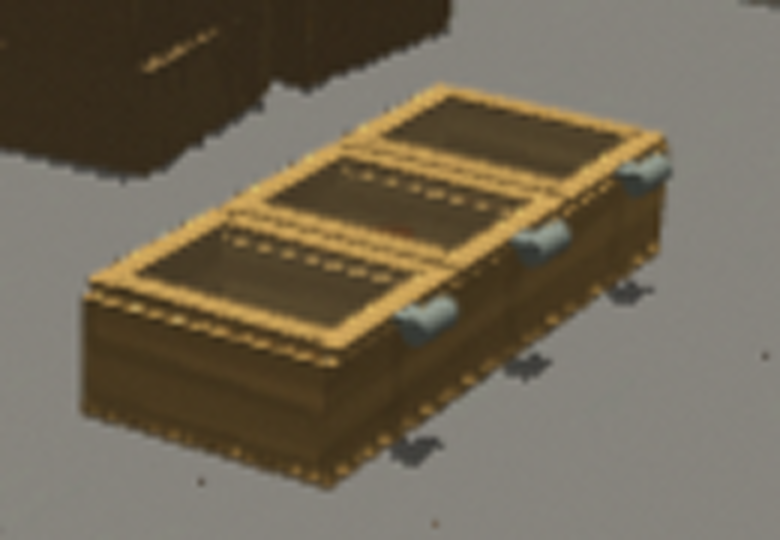

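The top view has three candidates: a ring at (382,214) in the left compartment, a disc with a round handle at (422,216) in the middle, and a flat rectangle at (461,216) on the right. The middle one is the stamp, and the crop confirms it. The cardboard tray is at (272,213). The yellow one at (176,264) is a decoy, and the kraft boxes at the back don't count. Next I measure from both views.

```bash
cat > h.py <<'E'
import numpy as np,cv2
from cell import arm
P={n:arm.camera_params(n) for n in("side","top")}
def ray(n,uv):
    K=P[n]["camera_matrix"];T=P[n]["world_to_cam"]
    d=np.linalg.solve(K,[uv[0],uv[1],1.]);d=np.array([d[0],-d[1],-d[2]])
    R=T[:3,:3];return -R.T@T[:3,3],R.T@d
def onz(n,uv,z):
    o,d=ray(n,uv);return o+d*(z-o[2])/d[2]
def tri(a,b):
    o1,d1=ray("top",a);o2,d2=ray("side",b);d1/=np.linalg.norm(d1);d2/=np.linalg.norm(d2)
    s=np.linalg.lstsq(np.c_[d1,-d2],o2-o1,rcond=None)[0]
    p,q=o1+s[0]*d1,o2+s[1]*d2;return (p+q)/2,np.linalg.norm(p-q)
def proj(n,p):
    K=P[n]["camera_matrix"];T=P[n]["world_to_cam"];c=T[:3,:3]@p+T[:3,3]
    u=K@[c[0],-c[1],-c[2]];return u[:2]/u[2]
E
python3 - <<'E'
from h import *
np.set_printoptions(precision=4,suppress=True)
t=cv2.imread("pics/top0.png");s=cv2.imread("pics/side0.png")
def mask(img,roi,lo,hi):
    h=cv2.cvtColor(img,cv2.COLOR_BGR2HSV);m=np.zeros(h.shape[:2],np.uint8)
    x0,y0,x1,y1=roi;m[y0:y1,x0:x1]=cv2.inRange(h,lo,hi)[y0:y1,x0:x1];return m
h=cv2.cvtColor(t,cv2.COLOR_BGR2HSV)
for p in [(370,210),(422,216),(424,244),(461,216),(272,213),(340,215),(390,244)]: print(p,h[p[1],p[0]])
hs=cv2.cvtColor(s,cv2.COLOR_BGR2HSV)
for p in [(390,210),(371,223),(270,285),(330,190)]: print('s',p,hs[p[1],p[0]])
m=mask(t,(350,175,500,260),(12,90,120),(30,255,255))
c=max(cv2.findContours(m,cv2.RETR_EXTERNAL,cv2.CHAIN_APPROX_NONE)[0],key=cv2.contourArea)
r=cv2.minAreaRect(c);print(r)
W=np.array([onz("top",q+0.,.0645) for q in cv2.boxPoints(r)]);print(W,W.mean(0),np.linalg.norm(np.roll(W,-1,0)-W,axis=1))
# stamp
m=mask(t,(412,205,434,232),(0,60,20),(20,255,140))
c=max(cv2.findContours(m,cv2.RETR_EXTERNAL,cv2.CHAIN_APPROX_NONE)[0],key=cv2.contourArea)
x=cv2.minEnclosingCircle(c);print("disc",x,onz("top",x[0],.017),onz("top",(x[0][0]+x[1],x[0][1]),.017))
# tray
m=mask(t,(230,165,315,260),(0,80,40),(22,255,255))
c=max(cv2.findContours(m,cv2.RETR_EXTERNAL,cv2.CHAIN_APPROX_NONE)[0],key=cv2.contourArea)
r=cv2.minAreaRect(c);print("tray",r,cv2.boxPoints(r).tolist())
W=np.array([onz("top",q+0.,.03) for q in cv2.boxPoints(r)]);print(W,W.mean(0),np.linalg.norm(np.roll(W,-1,0)-W,axis=1))
print("side pred of tray corners",[proj("side",w) for w in W])
for a,b in[((424,244.2),(390.2,210.3))]: print("grip",tri(a,b))
E
```

```text
(370, 210) [ 19 114 176]
(422, 216) [ 13 114  98]
(424, 244) [ 30   7 148]
(461, 216) [ 12 116 101]
(272, 213) [ 17 127 141]
(340, 215) [  9  12 143]
(390, 244) [ 20  11 136]
s (390, 210) [ 52  21 131]
s (371, 223) [ 50  18 125]
s (270, 285) [ 17 159 151]
s (330, 190) [ 19 130  55]
((423.5244140625, 215.7195281982422), (117.66130828857422, 46.88336181640625), 1.7899105548858643)
[[ 0.4746 -0.0456  0.0645]
 [ 0.6024 -0.0471  0.0645]
 [ 0.6005 -0.3668  0.0645]
 [ 0.4728 -0.3631  0.0645]] [ 0.5376 -0.2056  0.0645] [0.1278 0.3197 0.1277 0.3175]
disc ((421.34210205078125, 216.65789794921875), 7.686206817626953) [ 0.5398 -0.2088  0.017 ] [ 0.5404 -0.2303  0.017 ]
tray ((270.86834716796875, 212.03402709960938), (53.7401123046875, 71.20021057128906), 22.380136489868164) [[232.4674530029297, 234.72189331054688], [259.5769348144531, 168.88461303710938], [309.26922607421875, 189.34616088867188], [282.1597595214844, 255.18344116210938]]
[[0.4748 0.3153 0.03  ]
 [0.6609 0.2465 0.03  ]
 [0.6068 0.1063 0.03  ]
 [0.4218 0.1762 0.03  ]] [0.5411 0.2111 0.03  ] [0.1984 0.1503 0.1978 0.1489]
side pred of tray corners [array([261.8751, 305.8369]), array([218.4449, 266.0635]), array([276.1717, 249.3101]), array([323.6172, 284.0055])]
grip (array([ 0.4617, -0.208 ,  0.0601]), np.float64(0.002909413274622957))
```

```bash
python3 - <<'E'
from h import *
np.set_printoptions(precision=4,suppress=True)
t=cv2.imread("pics/top0.png");s=cv2.imread("pics/side0.png")
hs=cv2.cvtColor(s,cv2.COLOR_BGR2HSV);ht=cv2.cvtColor(t,cv2.COLOR_BGR2HSV)
def comps(m,x0,y0):
    n,l,st,ce=cv2.connectedComponentsWithStats(m)
    return [(st[i],ce[i]+[x0,y0]) for i in range(1,n) if st[i][4]>=12]
print([c for c in comps(cv2.inRange(hs[190:235,360:415],(30,8,90),(75,45,180)),360,190)])
print([c for c in comps(cv2.inRange(ht[239:250,376:472],(22,0,140),(90,30,255)),376,239)])
print("handle",tri((424,216),(365.8,208.3)))
# tray in side
m=np.zeros(hs.shape[:2],np.uint8);m[245:320,210:330]=cv2.inRange(hs,(8,100,30),(22,255,255))[245:320,210:330]
c=max(cv2.findContours(m,cv2.RETR_EXTERNAL,cv2.CHAIN_APPROX_NONE)[0],key=cv2.contourArea)
q=cv2.approxPolyDP(cv2.convexHull(c),3,True)[:,0];print(q.tolist())
TC=[(232.47,234.7),(259.6,168.9),(309.3,189.3),(282.2,255.2)]
for a,b in zip(TC,[(261.9,305.8),(218.4,266.1),(276.2,249.3),(323.6,284)]):
    b2=min(q,key=lambda x:np.hypot(*(x-np.array(b))));print(a,b2,tri(a,b2+0.))
E
python3 - <<'E'
import cv2
s=cv2.imread("pics/side0.png")
cv2.imwrite("pics/side_c2.png",cv2.resize(s[190:225,345:415],None,fx=11,fy=11,interpolation=cv2.INTER_NEAREST))
E
```

```text
[(array([43,  6,  9,  4, 20], dtype=int32), array([407.4 , 197.45])), (array([26, 17,  9,  5, 23], dtype=int32), array([390.5217, 208.9565])), (array([ 6, 30, 10,  5, 27], dtype=int32), array([371.3704, 221.7037]))]
[(array([ 5,  0,  9,  5, 29], dtype=int32), array([384.8966, 241.3793])), (array([44,  1,  9,  6, 25], dtype=int32), array([423.6, 242.6]))]
handle (array([ 0.539 , -0.2101,  0.0472]), np.float64(0.001092899929692317))
[[322, 285], [322, 296], [261, 318], [219, 278], [218, 267], [276, 251]]
(232.47, 234.7) [261 318] (array([0.4762, 0.3191, 0.0029]), np.float64(0.001202472211440774))
(259.6, 168.9) [218 267] (array([0.6616, 0.247 , 0.0275]), np.float64(0.0007339698827026689))
(309.3, 189.3) [276 251] (array([0.6077, 0.1063, 0.0252]), np.float64(0.00011258511392977742))
(282.2, 255.2) [322 285] (array([0.4233, 0.1771, 0.0274]), np.float64(0.003353706437432778))
```

View pics/side_c2.png

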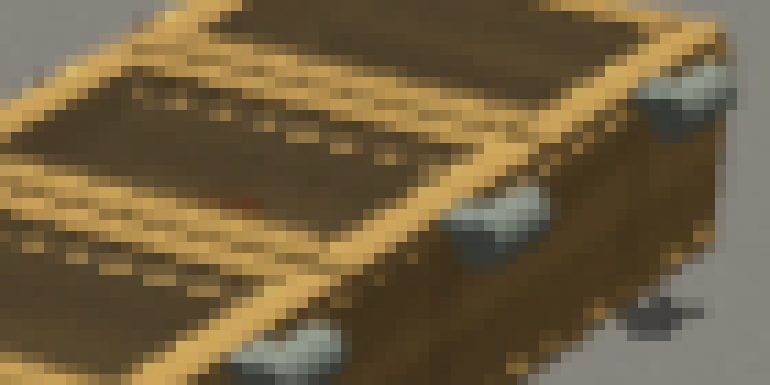

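step_arm --moves '[8.8, -6.8, 0, 7.9, 0.1, 8.8, -6.8, 0, 7.9, 0.1, 8.8, -13, 0, 15.6, 0.25, 8.8, -13, 0, 15.6, 0.25, 8.8, -13, 0, 15.6, 0.25]' --grip_force 30

```text
time_s: 0.52
eef_pos: [0.2796, -0.4634, 0.2384]
eef_rot: [-1.571, 0.001, -1.575]
contact_force: [1.0, -0.6, -1.4]
opening: 0.088
```

```bash
cat >> h.py <<'E'
def goto(x,y,z,yaw,show=True):
    s=arm.read_state();p=s["eef_pos"];r=s["eef_rot"]
    from scipy.spatial.transform import Rotation as Ro
    R=Ro.from_euler("xyz",r).as_matrix()
    d=R.T@(np.array([x,y,z])-p)*100
    yw=np.arctan2(R[1,0],R[0,0])
    print("t",round(s["time_s"],2),"p",p.round(4),"yaw",round(yw,4),"open",round(s["opening"],4),"F",s["contact_force"].round(1))
    print("move cm",d.round(2),"turn",round(-(yaw-yw),4))
E
python3 -c "
from h import *
goto(.46,-.207,.13,-1.577)"
```

```text
t 0.52 p [ 0.2796 -0.4634  0.2384] yaw -1.5746 open 0.088 F [ 1.  -0.6 -1.4]
move cm [-25.7   10.86  17.94] turn 0.0024
```

step_arm --moves '[8.8, -3.3, 0, 2.4, 0, 8.8, -6.6, 0, 4.8, 0, 8.8, -9.9, 0, 7.2, 0, 8.8, -13.2, 0, 9.5, 0, 8.8, -16, 0, 11.5, 0]'

```text
time_s: 0.93
eef_pos: [0.3949, -0.3037, 0.2386]
eef_rot: [-1.571, 0.001, -1.572]
contact_force: [0.2, 0.4, -0.1]
opening: 0.0879
```

```bash
python3 -c "
from h import *
goto(.46,-.207,.13,-1.577)"
```

```text
t 0.93 p [ 0.3949 -0.3037  0.2386] yaw -1.5724 open 0.0879 F [ 0.2  0.4 -0.1]
move cm [-9.67 10.87  6.49] turn 0.0046
```

step_arm --moves '[8.8, -3, 1, 2, 0, 8.8, -6, 4, 4, 0, 8.8, -9.7, 7, 6.5, 0, 8.8, -9.7, 10.9, 6.5, 0, 8.8, -9.7, 10.9, 6.5, 0]'

```text
time_s: 1.35
eef_pos: [0.4578, -0.2051, 0.1253]
eef_rot: [-1.577, 0.004, -1.568]
contact_force: [-0.5, 0.7, -0.4]
opening: 0.0883
```

Run:
```python
from h import *
goto(.46,-.207,.055,-1.577)
t=arm.get_image("top");s=arm.get_image("side")
cv2.imwrite("pics/s1.png",cv2.resize(np.vstack([s[120:270,280:440],t[150:270,340:500]]),None,fx=2.2,fy=2.2))
cv2.imwrite("pics/s1.png",np.hstack([cv2.resize(s[110:270,290:430],(400,457)),cv2.resize(t[150:290,340:460],(392,457))]))
```

```text
t 1.35 p [ 0.4578 -0.2051  0.1253] yaw -1.5684 open 0.0883 F [-0.5  0.7 -0.4]
move cm [0.22 7.02 0.26] turn 0.0086
```

View pics/s1.png

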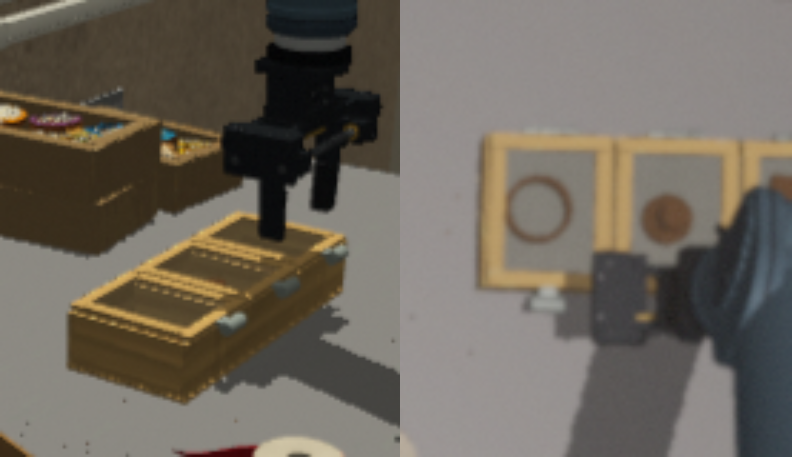

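The gripper is above the middle grip with the jaws along the organiser's y. I go down and close.

step_arm --moves '[6, 0.2, 3, 0.2, 0.01, 6, 0.2, 5, 0.2, 0.01, 6, 0.2, 7.1, 0.2, 0.01, 6, 0.2, 7.1, 0.2, 0.01, 6, 0.2, 7.1, 0.2, 0.01]'

```text
time_s: 1.87
eef_pos: [0.4607, -0.2134, 0.0598]
eef_rot: [-1.571, -0.001, -1.586]
contact_force: [0.4, 0.2, 0.6]
opening: 0.06
```

Run:
```python
from h import *
goto(.46,-.207,.055,-1.577)
s=arm.get_image("side")
cv2.imwrite("pics/s2.png",cv2.resize(s[150:250,330:430],(700,700),interpolation=cv2.INTER_CUBIC)[:600])
```

```text
t 1.87 p [ 0.4607 -0.2134  0.0598] yaw -1.5863 open 0.06 F [0.4 0.2 0.6]
move cm [-0.64  0.48 -0.08] turn -0.0093
```

View pics/s2.png

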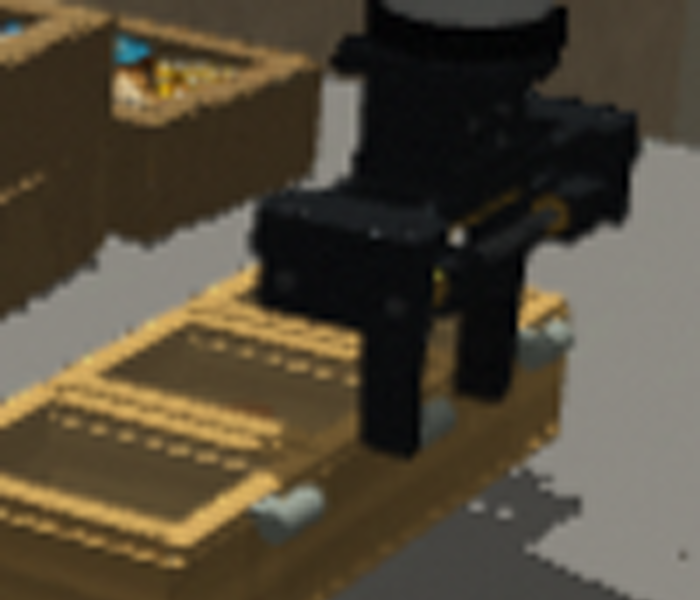

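The fingers straddle the roll, with its end visible at about (437,420) in the crop. I correct by a few mm and close gently.

step_arm --moves '[6, -0.6, 0.5, -0.1, -0.01, 6, -0.6, 0.5, -0.1, -0.01, 4, -0.6, 0.5, -0.1, -0.01, 4, -0.6, 0.5, -0.1, -0.01]'

```text
time_s: 2.25
eef_pos: [0.4605, -0.2058, 0.0544]
eef_rot: [-1.57, -0.0, -1.574]
contact_force: [-0.9, -0.4, 0.5]
opening: 0.049
```

Run:
```python
from h import *
goto(.46,-.207,.055,-1.577)
```

```text
t 2.25 p [ 0.4605 -0.2058  0.0544] yaw -1.5737 open 0.049 F [-0.9 -0.4  0.5]
move cm [ 0.13 -0.06 -0.05] turn 0.0033
```

step_arm --moves '[2.0, 0, 0, 0, 0, 2.0, 0, 0, 0, 0, 2.0, 0, 0, 0, 0, 2.0, 0, 0, 0, 0, 2, 0, 0, 0, 0]' --grip_force 20

```text
time_s: 2.67
eef_pos: [0.4603, -0.2042, 0.0537]
eef_rot: [-1.571, 0.002, -1.573]
contact_force: [-0.1, 6.8, 2.8]
opening: 0.0276
```

Run:
```python
from h import *
goto(.46,-.207,.055,-1.577)
```

```text
t 2.67 p [ 0.4603 -0.2042  0.0537] yaw -1.573 open 0.0276 F [-0.1  6.8  2.8]
move cm [ 0.28 -0.13 -0.03] turn 0.004
```

Opening is 27.6 mm, so the roll is pinched. Lifting along the hinge arc.

step_arm --moves '[2.0, -0.15, -2.12, 0.21, 0, 2.0, -0.15, -4.18, 0.74, 0, 2.0, -0.15, -6.14, 1.57, 0, 2.0, -0.15, -7.95, 2.68, 0, 2, -0.15, -9.58, 4.05, 0]'

```text
time_s: 3.08
eef_pos: [0.5001, -0.2043, 0.1503]
eef_rot: [-1.572, 0.0, -1.574]
contact_force: [1.4, 0.9, -5.0]
opening: 0.0278
```

Run:
```python
from h import *
goto(.5010,-.204,.1496,-1.577)
s=arm.get_image("side")
cv2.imwrite("pics/s3.png",cv2.resize(s[100:250,310:430],(480,600),interpolation=cv2.INTER_CUBIC)[:600])
```

```text
t 3.08 p [ 0.5001 -0.2043  0.1503] yaw -1.5744 open 0.0278 F [ 1.4  0.9 -5. ]
move cm [-0.03  0.07  0.09] turn 0.0026
```

View pics/s3.png

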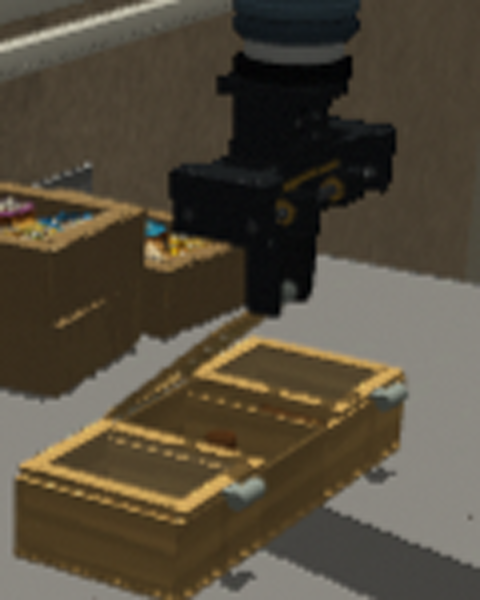

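The middle lid is about 45° up and the roll is still held. Continuing the arc.

step_arm --moves '[2.0, 0, -1.4, 1.6, 0, 2.0, 0, -2.55, 3.39, 0, 2.0, 0, -3.43, 5.33, 0, 2.0, 0, -3.99, 7.38, 0, 2, 0, -4.25, 9.49, 0]'

```text
time_s: 3.55
eef_pos: [0.5962, -0.2049, 0.1929]
eef_rot: [-1.571, -0.0, -1.574]
contact_force: [-0.1, 0.2, -1.8]
opening: 0.0275
```

Run:
```python
from h import *
goto(.5958,-.204,.1923,-1.577)
```

```text
t 3.55 p [ 0.5962 -0.2049  0.1929] yaw -1.5744 open 0.0275 F [-0.1  0.2 -1.8]
move cm [-0.09  0.06 -0.04] turn 0.0026
```

step_arm --moves '[2.0, 0, 0.06, 2.13, 0, 2.0, 0, 0.44, 4.22, 0, 2.0, 0, 1.13, 6.24, 0, 2.0, 0, 2.11, 8.13, 0, 2, 0, 3.37, 9.85, 0]'

```text
time_s: 3.97
eef_pos: [0.6963, -0.2055, 0.1589]
eef_rot: [-1.568, -0.001, -1.574]
contact_force: [1.6, 0.8, 2.0]
opening: 0.0273
```

Run:
```python
from h import *
goto(.54,-.209,.16,-1.577)
s=arm.get_image("side")
cv2.imwrite("pics/s4.png",cv2.resize(s[100:250,290:430],(560,600),interpolation=cv2.INTER_CUBIC)[:600])
```

```text
t 3.97 p [ 0.6963 -0.2055  0.1589] yaw -1.5741 open 0.0273 F [1.6 0.8 2. ]
move cm [  0.4   -0.16 -15.63] turn 0.0029
```

View pics/s4.png

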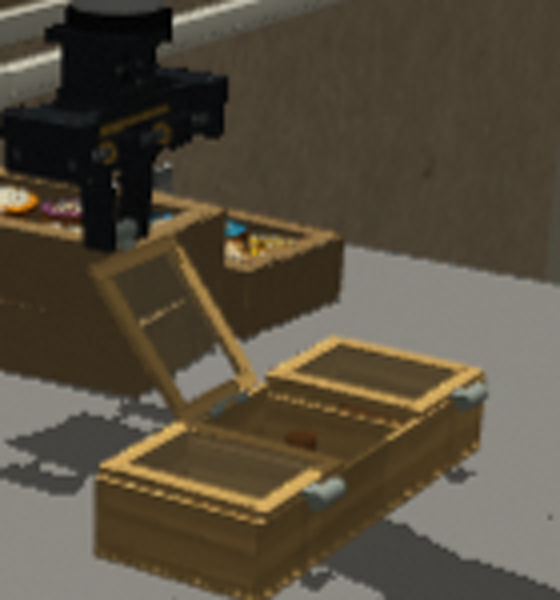

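The lid is well past vertical. I release it, rise, and come back over the organiser.

step_arm --moves '[6, 0, 0, 0, 0, 6, 0, 0, 0, 0, 6, 0, 0, 0, 0, 6, 0, 0, 0, 0, 6, 0, -3, 0, 0]'

```text
time_s: 4.43
eef_pos: [0.6896, -0.2042, 0.1825]
eef_rot: [-1.582, 0.002, -1.574]
contact_force: [-0.7, -0.4, -1.6]
opening: 0.0585
```

step_arm --moves '[6, 0, -3, 0, 0, 6, 0, -5, -3, 0, 6, 0, -5, -7, 0, 6, 0, -5, -11, 0, 6, 0, -5, -15, 0]'

```text
time_s: 4.85
eef_pos: [0.5418, -0.2045, 0.2388]
eef_rot: [-1.57, -0.001, -1.574]
contact_force: [-0.3, -0.8, -0.7]
opening: 0.0599
```

Run:
```python
from h import *
goto(.54,-.209,.16,-1.577)
s=arm.get_image("side")
cv2.imwrite("pics/s5.png",cv2.resize(s[100:250,290:430],(560,600),interpolation=cv2.INTER_CUBIC)[:600])
t=arm.get_image("top")
cv2.imwrite("pics/t5.png",cv2.resize(t[130:270,340:500],(686,600),interpolation=cv2.INTER_CUBIC)[:600])
```

```text
t 4.85 p [ 0.5418 -0.2045  0.2388] yaw -1.5741 open 0.0599 F [-0.3 -0.8 -0.7]
move cm [ 0.45  7.88 -0.19] turn 0.0029
```

View pics/s5.png

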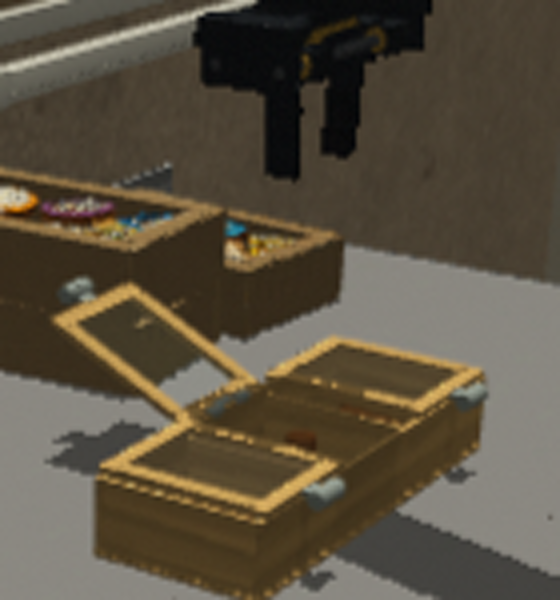

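View pics/t5.png

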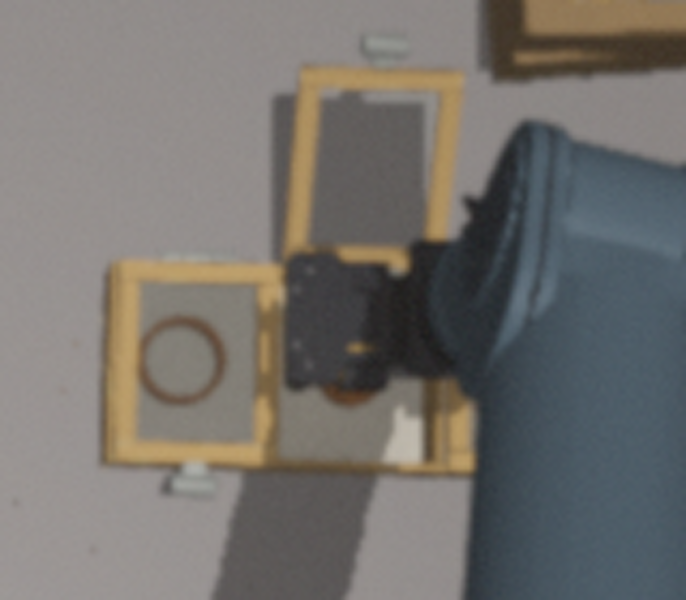

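The middle lid is fully folded back, the other two are shut, and the stamp is visible in the open compartment. Going down to the handle.

step_arm --moves '[4.2, 0.5, 2, -0.2, 0, 4.2, 0.5, 5, -0.2, 0, 4.2, 0.5, 8, -0.2, 0, 4.2, 0.5, 12, -0.2, 0, 4.2, 0.5, 14.5, -0.2, 0]'

```text
time_s: 5.37
eef_pos: [0.5407, -0.2092, 0.0908]
eef_rot: [-1.573, 0.001, -1.574]
contact_force: [-0.9, 0.4, 0.4]
opening: 0.0421
```

step_arm --moves '[4.2, 0, 0, 0, 0, 4.2, 0, 0, 0, 0]'

```text
time_s: 5.53
eef_pos: [0.5415, -0.2093, 0.093]
eef_rot: [-1.573, 0.001, -1.574]
contact_force: [-0.2, -0.3, 0.8]
opening: 0.0421
```

Run:
```python
from h import *
goto(.5395,-.2095,.022,-1.577)
s=arm.get_image("side")
cv2.imwrite("pics/s6.png",cv2.resize(s[140:250,310:420],(600,600),interpolation=cv2.INTER_CUBIC)[:600])
```

```text
t 5.53 p [ 0.5415 -0.2093  0.093 ] yaw -1.574 open 0.0421 F [-0.2 -0.3  0.8]
move cm [ 0.03  7.1  -0.18] turn 0.003
```

View pics/s6.png

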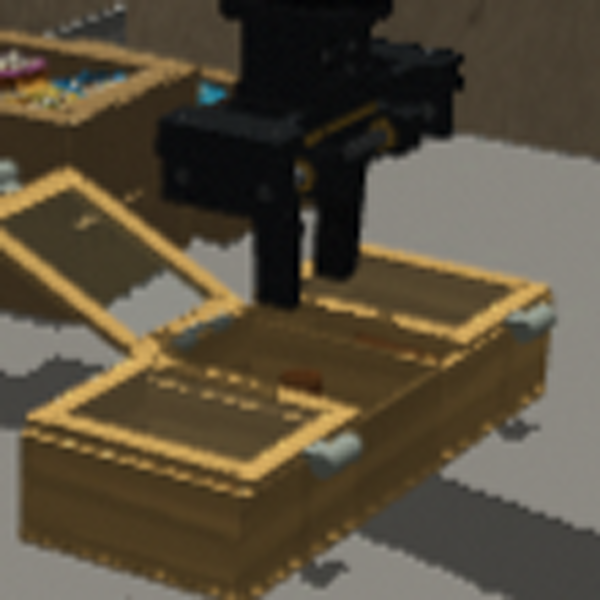

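Run:
```python
from h import *
print(onz("side",(365,209.3),.048))
```

```text
[ 0.53668023 -0.20030165  0.048     ]
```

step_arm --moves '[4.2, 0, 2, -0.2, 0, 4.2, 0, 4, -0.2, 0, 4.2, 0, 6, -0.2, 0, 4.2, 0, 7, -0.2, 0, 4.2, 0, 7.0, -0.2, 0]'

```text
time_s: 6.0
eef_pos: [0.5401, -0.2094, 0.0233]
eef_rot: [-1.571, 0.0, -1.574]
contact_force: [-0.3, 0.3, -0.8]
opening: 0.042
```

Run:
```python
from h import *
goto(.5395,-.2095,.022,-1.577)
s=arm.get_image("side")
cv2.imwrite("pics/s7.png",cv2.resize(s[140:250,310:420],(600,600),interpolation=cv2.INTER_CUBIC)[:600])
```

```text
t 6.0 p [ 0.5401 -0.2094  0.0233] yaw -1.574 open 0.042 F [-0.3  0.3 -0.8]
move cm [ 0.01  0.13 -0.06] turn 0.003
```

View pics/s7.png

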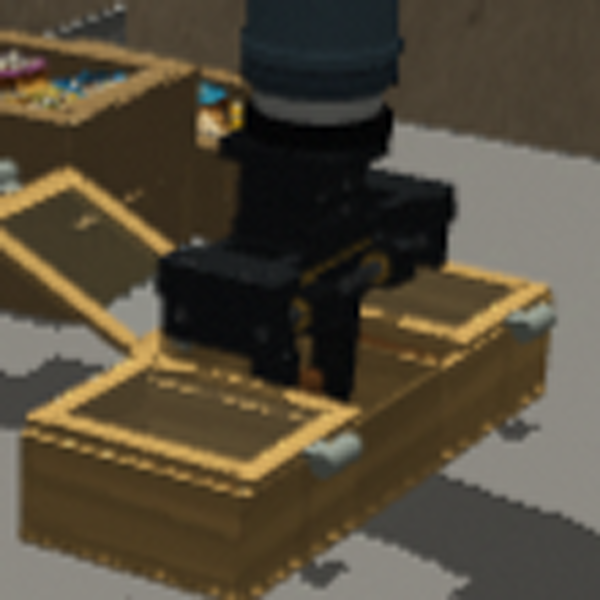

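The handle is between the fingers at about (310,380) in the crop. Closing.

step_arm --moves '[1.5, 0, 0, 0, 0, 1.5, 0, 0, 0, 0, 1.5, 0, 0, 0, 0, 1.5, 0, 0, 0, 0, 1.5, 0, 0, 0, 0]' --grip_force 15

```text
time_s: 6.47
eef_pos: [0.541, -0.2097, 0.0245]
eef_rot: [-1.569, -0.001, -1.574]
contact_force: [-1.5, 0.8, 7.4]
opening: 0.0213
```

step_arm --moves '[1.5, 0, -1, 0, 0, 1.5, 0, -3, 0, 0, 1.5, 0, -6, 0, 0, 1.5, 0, -9, 0, 0, 1.5, 0, -12, 0, 0]'

```text
time_s: 6.88
eef_pos: [0.5396, -0.2093, 0.1451]
eef_rot: [-1.571, 0.0, -1.574]
contact_force: [0.8, -0.9, -0.9]
opening: 0.021
```

Run:
```python
from h import *
goto(.541,.211,.16,-1.577)
s=arm.get_image("side")
cv2.imwrite("pics/s8.png",cv2.resize(s[120:250,290:420],(600,600),interpolation=cv2.INTER_CUBIC)[:600])
```

```text
t 6.88 p [ 0.5396 -0.2093  0.1451] yaw -1.5739 open 0.021 F [ 0.8 -0.9 -0.9]
move cm [-42.03  -1.49   0.  ] turn 0.0031
```

View pics/s8.png

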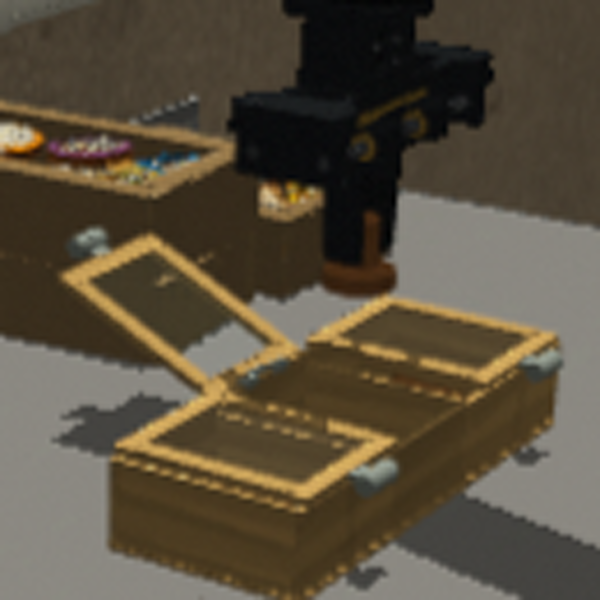

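The stamp is held upright, with a 21 mm opening. Carrying it to the tray.

step_arm --moves '[1.5, -2, -1, 0, 0, 1.5, -5, -1, 0, 0, 1.5, -8.5, -1, 0, 0, 1.5, -12, -1, 0, 0, 1.5, -15.5, -1, 0, 0]'

```text
time_s: 7.35
eef_pos: [0.5403, -0.0532, 0.1539]
eef_rot: [-1.57, -0.0, -1.575]
contact_force: [0.2, 1.0, -0.5]
opening: 0.0214
```

step_arm --moves '[1.5, -3.5, 0, 0, 0, 1.5, -7, 0, 0, 0, 1.5, -10.5, 0, 0, 0, 1.5, -14, 0, 0, 0, 1.5, -17.5, 0, 0, 0]'

```text
time_s: 7.77
eef_pos: [0.5408, 0.1221, 0.1538]
eef_rot: [-1.57, -0.0, -1.574]
contact_force: [0.7, -0.0, -0.4]
opening: 0.0216
```

step_arm --moves '[1.5, -3, 0, 0, 0, 1.5, -6, 0, 0, 0, 1.5, -8, 0, 0, 0, 1.5, -9, 0, 0, 0, 1.5, -9, 0, 0, 0]'

```text
time_s: 8.18
eef_pos: [0.5409, 0.2133, 0.1536]
eef_rot: [-1.571, 0.001, -1.57]
contact_force: [0.1, 0.2, -0.4]
opening: 0.0214
```

Run:
```python
from h import *
goto(.541,.211,.06,-1.577)
s=arm.get_image("side")
cv2.imwrite("pics/s9.png",cv2.resize(s[150:330,200:360],(533,600),interpolation=cv2.INTER_CUBIC)[:600])
h=cv2.cvtColor(s,cv2.COLOR_BGR2HSV)
```

```text
t 8.18 p [0.5409 0.2133 0.1536] yaw -1.5702 open 0.0214 F [ 0.1  0.2 -0.4]
move cm [0.24 9.36 0.01] turn 0.0068
```

View pics/s9.png

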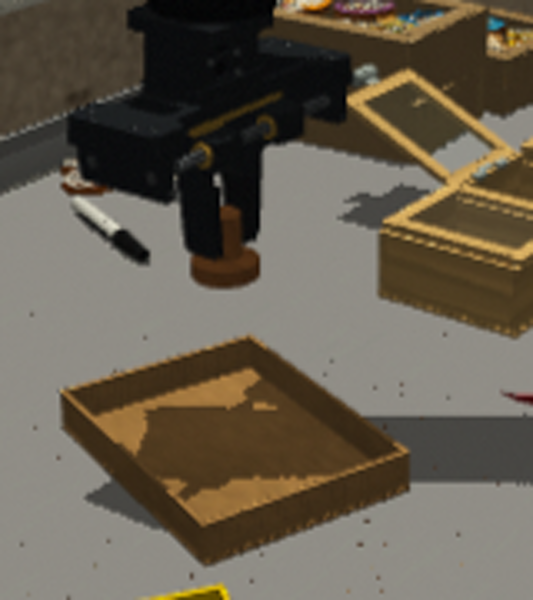

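Run:
```python
from h import *
o,_=ray("side",(320,240));c=np.array([.541,.2133,.134]);u=(o-c);u[2]=0;u/=np.linalg.norm(u)
for z in(.129,.134,.139):
    c[2]=z;print(z,proj("side",c+u*.022))
```

```text
0.129 [267.35482791 238.69228176]
0.134 [267.25890926 236.5033085 ]
0.139 [267.16258929 234.30517665]
```

step_arm --moves '[1.5, 0.2, 3, 0, 0, 1.5, 0.2, 6, 0, 0, 1.5, 0.2, 9, 0, 0, 1.5, 0.2, 11, 0, 0, 1.5, 0.2, 12, 0, 0]'

```text
time_s: 8.65
eef_pos: [0.5401, 0.2048, 0.0306]
eef_rot: [-1.575, -0.003, -1.577]
contact_force: [-1.3, 0.1, -0.1]
opening: 0.0215
```

Run:
```python
from h import *
goto(.541,.211,.0235,-1.577)
```

```text
t 8.65 p [0.5401 0.2048 0.0306] yaw -1.5768 open 0.0215 F [-1.3  0.1 -0.1]
move cm [-0.63  0.71  0.09] turn 0.0002
```

step_arm --moves '[1.5, -0.3, 0, 0, 0, 1.5, -0.3, 0, 0, 0]'

```text
time_s: 8.82
eef_pos: [0.5419, 0.211, 0.0338]
eef_rot: [-1.571, -0.0, -1.575]
contact_force: [0.8, 0.8, -0.0]
opening: 0.0214
```

Run:
```python
from h import *
goto(.541,.211,.0235,-1.577)
```

```text
t 8.82 p [0.5419 0.211  0.0338] yaw -1.5751 open 0.0214 F [ 0.8  0.8 -0. ]
move cm [ 0.    1.03 -0.09] turn 0.0019
```

step_arm --moves '[1.5, 0, 0.4, 0, 0, 1.5, 0, 0.7, 0, 0, 1.5, 0, 0.9, 0, 0, 1.5, 0, 1.0, 0, 0, 1.5, 0, 1.0, 0, 0]'

```text
time_s: 9.23
eef_pos: [0.5416, 0.2116, 0.0236]
eef_rot: [-1.57, 0.0, -1.574]
contact_force: [-0.0, -0.2, -0.9]
opening: 0.0212
```

Run:
```python
from h import *
goto(.541,.211,.0235,-1.577)
s=arm.get_image("side")
cv2.imwrite("pics/s10.png",cv2.resize(s[180:330,200:350],(600,600),interpolation=cv2.INTER_CUBIC)[:600])
```

```text
t 9.23 p [0.5416 0.2116 0.0236] yaw -1.574 open 0.0212 F [-0.  -0.2 -0.9]
move cm [ 0.06  0.01 -0.06] turn 0.003
```

View pics/s10.png

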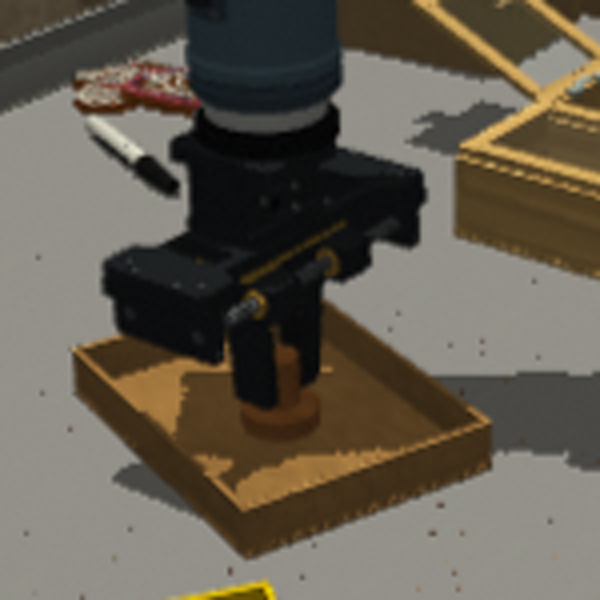

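No floor contact is felt yet, but it is very close. I go 1 mm at a time.

step_arm --moves '[1.5, 0, 0.1, 0, 0, 1.5, 0, 0.1, 0, 0, 1.5, 0, 0.1, 0, 0]'

```text
time_s: 9.53
eef_pos: [0.5417, 0.2116, 0.0235]
eef_rot: [-1.57, -0.0, -1.574]
contact_force: [-3.8, -1.0, 10.4]
opening: 0.0214
```

step_arm --moves '[1.5, 0, 0.1, 0, 0, 1.5, 0, 0.1, 0, 0, 1.5, 0, 0.1, 0, 0]'

```text
time_s: 9.78
eef_pos: [0.5419, 0.2116, 0.023]
eef_rot: [-1.57, -0.0, -1.574]
contact_force: [-5.0, -2.1, 15.3]
opening: 0.0211
```

It is on the floor (15 N). I take the load off, open and rise.

step_arm --moves '[1.5, 0, -0.2, 0, 0, 2.6, 0, -0.2, 0, 0, 4.2, 0, -0.2, 0, 0, 4.2, 0, -0.2, 0, 0, 4.2, 0, -0.2, 0, 0]'

```text
time_s: 10.2
eef_pos: [0.5413, 0.2115, 0.0231]
eef_rot: [-1.571, -0.0, -1.574]
contact_force: [0.1, -0.1, -0.2]
opening: 0.0416
```

step_arm --moves '[4.2, 0, 0, 0, 0, 4.2, 0, -2, 0, 0, 4.2, 0, -5, 0, 0, 4.2, 0, -9, 0, 0, 4.2, 0, -13, 0, 0]'

```text
time_s: 10.62
eef_pos: [0.5405, 0.2112, 0.154]
eef_rot: [-1.573, -0.001, -1.574]
contact_force: [1.0, 0.5, 0.1]
opening: 0.0419
```

step_arm --moves '[4.2, 4, -2, 0, 0, 4.2, 8, -2, 0, 0, 4.2, 12, -2, 0, 0, 4.2, 15, -2, 0, 0, 4.2, 15, -2, 0, 0]'

```text
time_s: 11.03
eef_pos: [0.5409, 0.0529, 0.1732]
eef_rot: [-1.571, -0.005, -1.584]
contact_force: [-0.2, -0.6, -0.5]
opening: 0.0423
```

Run:
```python
from h import *
goto(.541,.211,.0235,-1.577)
s=arm.get_image("side");t=arm.get_image("top")
cv2.imwrite("pics/s11.png",cv2.resize(s[140:330,200:430],(726,600),interpolation=cv2.INTER_CUBIC))
cv2.imwrite("pics/t11.png",cv2.resize(t[140:270,220:500],(800,371),interpolation=cv2.INTER_CUBIC))
```

```text
t 11.03 p [0.5409 0.0529 0.1732] yaw -1.5839 open 0.0423 F [-0.2 -0.6 -0.5]
move cm [-15.88  14.9   -0.19] turn -0.0069
```

View pics/s11.png

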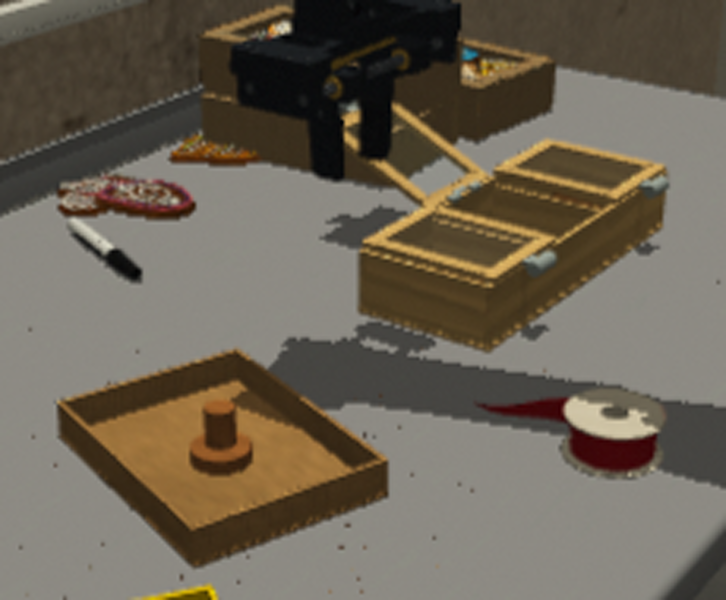

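View pics/t11.png

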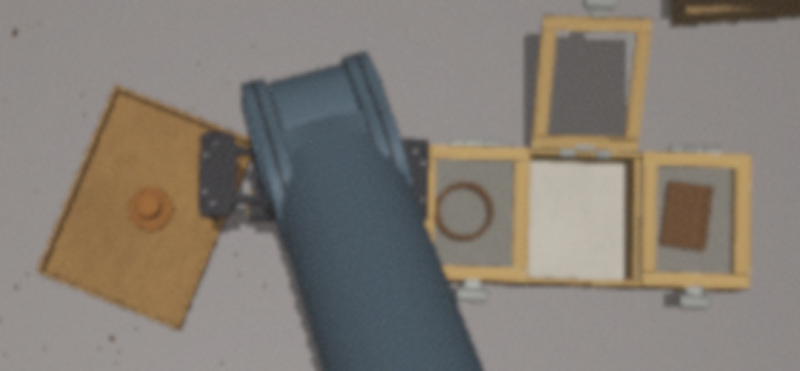

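Both views show the stamp upright near the middle of the cardboard tray's floor. The middle lid is folded back, the other two lids are shut, and the gripper is clear of everything. I let the arm settle, then hand in.

step_arm --moves '[4.2, 0, 0, 0, 0, 4.2, 0, 0, 0, 0, 4.2, 0, 0, 0, 0]'

```text
time_s: 11.38
eef_pos: [0.5409, 0.0634, 0.1732]
eef_rot: [-1.571, 0.001, -1.571]
contact_force: [-0.4, -0.4, 0.0]
opening: 0.042
```

Run:
```python
from cell import arm
s=arm.read_state();print(s["time_s"],abs(s["qd"]).max(),s["contact_force"])
print(arm.sign_off())
```

```text
11.3833 0.0057929883216987724 [-0.36850605 -0.36502843  0.00627347]
the job is handed in; nothing more can be done
None
```

The stamp now stands upright near the middle of the cardboard tray's floor, and I handed the job in at 11.4 s. I pinched the middle lid's grip, swung the lid back past vertical and let it fall to its stop. Then I took the stamp by its handle, carried it over and set it down.

- **Last pictures:** both views show the stamp upright in the tray, the middle lid folded back and the left and right lids shut. The gripper was clear of everything, with no contact force.
- **Forces:** the highest force I read was about 15 N, as the stamp touched the tray floor.
- **Disagreements:** the two views differed by up to 3 mm on the lid grip. One side-view guess at the stamp handle was about 9 mm off in y, so I used the two-view estimate, and the grasp matched it. One tray corner came out at bench height because the side view matched its bottom edge, so I left it out. Nothing else failed.

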